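# Weight down a fingerboard on its neck blank

## Task

Lay the black fingerboard flat on the maple neck blank, chalk spots up and its narrow end towards the scroll, square with the neck and centred on its flat. Then stand the brass weight upright on the chalk spot at the narrow (scroll) end and the copper weight upright on the chalk spot at the wide end, and after both, lay the steel block lengthwise on the fingerboard's centre line, midway between the two weights. Let go of everything and leave the mallet, the pick and the calipers where they lie.

Things in the scene. Friction and masses are not known exactly. Their poses are not given: they have to be found in the camera images.
- neck: Varnished maple neck blank, fixed to the bench, 312 mm along its x. Origin at bench level, z up. Its flat, for the fingerboard: 230 x 48 mm, from x -155 to +75, 42 mm above the bench, so its centre is at (-40, 0, 42) mm. At the +x end a lower peg box (36 wide, 32 high), then a round scroll (to x +157, 44 high, 48 wide). At the -x end a heel with shoulders 66 wide, 36 high.
- fingerboard: Loose flat black ebony board, 220 mm along its x, 14 thick, tapering from 40 mm wide at -x to 28 at +x (34 at the middle), 0.12 kg. Origin at the centre of its underside, z up. White chalk spots, 22 mm across, on top of its centre line at x +75 (narrow end) and x -75 (wide end). Starts flat on the bench, spots up, narrow end pointing the way of the scroll to within 35 degrees.
- brass_weight: Loose solid yellow brass cylinder standing upright, 36 mm diameter, 46 mm high with a groove near the top, about 0.4 kg. Origin at the centre of its underside, z up.
- copper_weight: Loose solid reddish copper cylinder standing upright, 41 mm diameter, 46 mm high with a groove near the top, about 0.5 kg. Origin at the centre of its underside, z up.
- steel_block: Loose dark steel block, 56 mm long along its x, 28 mm wide, 36 mm high, about 0.4 kg. Origin at the centre of its underside, z up.
- mallet: Bystander, leave alone: loose horn mallet lying flat, 152 mm long along its x, head (34 x 58 mm, 34 mm high) at its +x end, cherry handle. Origin at bench level near the middle of its length.
- pick: Bystander, leave alone: loose hooked brass purfling pick with a cherry handle, 146 mm long along its x, hook at its +x end, 14 mm high. Origin at bench level where the brass meets the handle.
- calipers: Bystander, leave alone: loose copper calipers lying flat, 154 mm long along its x, 66 mm wide, 8 mm high. Origin at bench level in the middle.

How it is judged:
By the outcome, as a careful person would: the job done as asked, in the order asked, and still so for the second after the job is handed in, with the robot touching nothing.
It also fails if it takes over 104 s, if anything falls off the work surface, if the arm or the gripper's body presses on something with over 40 N, if the wrist force passes 120 N, or if a joint passes its speed limit or range.

## Robot

A 6-joint arm with a two-finger parallel gripper is mounted at the origin on the work surface. World frame = base frame: x ahead of the robot, y to its left, z up, the work surface at z = 0. Lengths are in m, angles in rad, forces in N, time in s.
With the tool pointing down it reaches from about 0.3 to 0.775 m from the base axis. Payload 14.6 kg.
Tool frame: the origin (TCP) lies on the centre line of the jaws, within the pads' length; the fingertips stand ctrl.tcp_to_tips ahead of it and the grasp point (between the pads) lies 2 mm behind it (ctrl.tcp_to_tips is the distance from the TCP to the fingertips, in m); z points along the fingers, y is the line along which they close (so a half turn about z gives the same grasp; the last joint's range is limited). The gripper opens to 94 mm and grips with 3 to 60 N. Pads are 16 mm wide; open, the fingers measure 119 mm over their backs; the gripper's body (75 mm by 177 mm) begins 78 mm behind the grasp point.
Start: joints at [1.12, 0.3, 1.521, -0, 1.321, -0.067], TCP at [0.206, 0.51, 0.222] pointing down, gripper open.
Joint ranges: [-3.03, 3.03], [-0.79, 2.21], [0.23, 2.52], [-1.04, 4.18], [0, 3.07], [-2.55, 2.55]. Speed limits (rad/s): [2.22, 2.22, 2.57, 3.14, 3.14, 3.14].

## Interface

Orientations are given as [roll, pitch, yaw] about the fixed x, y, z axes, in that order (R = Rz(yaw) Ry(pitch) Rx(roll)).
In Python, from station import telemetry, viewer, hand_in, ctrl gives the robot as it stands.
- The arm moves only by the tool step_arm, never from a script. Its argument "plan" is a list of rows, each an object of numbers: "dx", "dy", "dz": the shift along the tool's x, y, z scaled (see below); "rx", "ry", "rz": the turn, a rotation vector about the tool's x, y, z scaled (see below); "claw": the closure, from 0 (fully open) to 1 (shut). In form: [{"dx": .., "dy": .., "dz": .., "rx": .., "ry": .., "rz": .., "claw": ..}, ...]. A call has 1 to 10 rows; each row shifts and turns the commanded pose from where the row before left it, along the tool's axes as they then stand; what a row does not reach is not made up. The controller multiplies each number of a shift by 0.1 m and each number of a turn by 90 degrees. A row lasts 1/10 s, in which the tool goes at most 50 mm and 8.59 degrees, less where a joint would pass 70% of its speed; a pose out of reach is approached as far as the arm can. A call with a number of a shift or a turn outside -1 to 1 is refused whole. A call with a gripper value outside its range is refused whole. The fingers move at their own pace and stop on an object; "grip_force" is the grip in N (left out, the last holds). Time passes only in rows, so rows that do not move let the fingers close. It gives the time, the measured TCP pose, the force, the opening and the grip force at its end, in the units of the state.
- telemetry.get_obs(): the state, without advancing time (a new reading comes with each control period).
- viewer.camera(name): name is "side" or "top"; returns a dict with "img" (384x512x3 uint8, red, green, blue), "z_map" (384x512 float32, m along the optical axis (not along the pixel's ray), 0 where there is no reading), "fx", "fy", "cx", "cy" (pixels), "R" (3x3) and "t" (3): a world point X has camera coordinates R X + t. Camera axes: x right, y down, z forward; pixel columns grow to the right and rows downward; lengths in m; the calibration is good to about 2 mm. A picture is of the moment at which its call begins.
- hand_in(): hands the job in; it is judged then, once.
Trained networks look in a picture, given as the dict that the camera call returned (one of the last four; its "shot" number tells which), for a name from the list of things; names that differ only in an ending like _2 or _b are one class to them, and where a whole thing is asked for, a point or a joint stands for the part that bears it (a point fixed in the world has none). Each returns a list of dicts, best first, with "score" (0 to 1); they miss things now and then, are a little off and sometimes report something else, mostly with a low value. They report only what shows in the picture. A call takes as long as a camera call.
- viewer.recognise(target, picture): "rect" ([left, top, right, bottom] in pixels, round what is visible of it).
The state is a dict: "time_s": time; "qpos": joint angles; "joint_vel": joint speeds; "tau": joint torques, N m; "ee_pos": TCP position; "eef_rot": TCP orientation; "force": force on the tool from outside, world axes, zero at the start; "moment": the same for the moment, N m; "grip_width": finger opening in m; "grip_force": force on a finger pad.
Only numpy, scipy, OpenCV 4.12 (cv2) and the standard library are available. Lean on these libraries where they do the work, as an engineer would, in place of code of your own. Each camera call takes 0.05 s, during which the arm holds its last target. There are 200 camera calls.

## Working session

There is one attempt and no reset: what is moved stays moved. The work goes in short steps, Python scripts to look and compute and a tool call to move; the robot and the scene stay as the last step left them, time stands still between calls to the robot, and variables do not carry over. Pictures are saved under pics/ and viewed, at most 14 in all, crops included, and the job is handed in when it is done.

Besides the shell and the picture viewer there is one more tool, called after "Request:" as name([rows], argument=value, ...), one row to a line, values as JSON. step_arm: Moves the arm, as the interface text tells. Shifts and turns lie within -1 to 1; 1 stands for 0.1 m of shift or 90 degrees of turn. Its arguments: {"type":"object","properties":{"plan":{"type":"array"},"grip_force":{"type":"number"}},"required":["plan"]}

```bash
mkdir -p pics
cat > h.py <<'E'
import numpy as np, cv2
from station import telemetry, viewer, hand_in, ctrl
def shot(name,fn=None):
    p=viewer.camera(name)
    if fn: cv2.imwrite('pics/'+fn,p['img'][:,:,::-1])
    return p
def world(p):
    v,u=np.mgrid[0:384,0:512]; z=p['z_map']
    c=np.stack([(u-p['cx'])/p['fx']*z,(v-p['cy'])/p['fy']*z,z],-1)
    return (c-p['t'])@p['R']   # R^T (c-t)
E
ls
python3 - <<'E'
from h import *
o=telemetry.get_obs(); print(o['ee_pos'],o['eef_rot'],o['grip_width'],ctrl.tcp_to_tips)
for c in('top','side'):
    p=shot(c,c+'0.png'); w=world(p); print(c,-p['R'].T@p['t'],p['fx'])
    for n in 'neck fingerboard brass_weight copper_weight steel_block mallet pick calipers'.split():
        for r in viewer.recognise(n,p)[:2]:
            l,t,ri,b=r['rect']; q=w[int((t+b)/2),int((l+ri)/2)]
            print(n,round(r['score'],2),np.round(r['rect']),q.round(3))
E
```

```text
h.py
pics
[0.20582782 0.50976105 0.22187458] [-3.14038516e+00 -9.62265188e-05  2.75781747e+00] 0.09352437362295053 0.017
top [4.65053121e-01 8.40757411e-04 1.04707566e+00] 475.33950706998525
neck 0.66 [164. 156. 306. 203.] [0.644 0.039 0.041]
brass_weight 0.58 [106. 258. 129. 277.] [0.455 0.277 0.045]
copper_weight 0.76 [111. 179. 133. 202.] [0.616 0.277 0.048]
steel_block 0.9 [364. 178. 395. 200.] [ 0.63  -0.274  0.037]
mallet 0.9 [352. 248. 432. 280.] [ 0.468 -0.308  0.002]
mallet 0.24 [198. 242. 304. 268.] [0.484 0.003 0.012]
pick 0.68 [164. 123. 233. 132.] [0.767 0.123 0.012]
calipers 0.98 [277. 112. 340. 142.] [ 0.775 -0.126 -0.   ]
side [0.4535251  0.76772501 0.66201349] 425.7829363689348
neck 0.73 [226. 144. 254. 242.] [0.634 0.075 0.04 ]
fingerboard 0.62 [302. 160. 319. 226.] [0.482 0.02  0.014]
brass_weight 0.66 [304. 270. 322. 303.] [0.453 0.303 0.044]
copper_weight 0.42 [164. 186. 191. 237.] [0.767 0.128 0.011]
steel_block 0.67 [262. 109. 274. 130.] [ 0.628 -0.251  0.033]
mallet 0.73 [313. 104. 336. 137.] [ 0.471 -0.29   0.021]
pick 0.81 [164. 188. 190. 234.] [0.768 0.131 0.013]
calipers 0.75 [193. 132. 220. 166.] [ 0.773 -0.125  0.002]
```

View pics/top0.png

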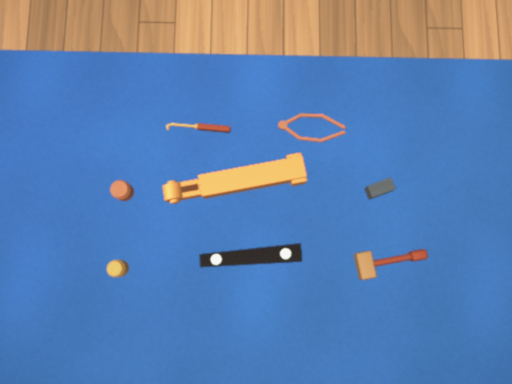

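View pics/side0.png

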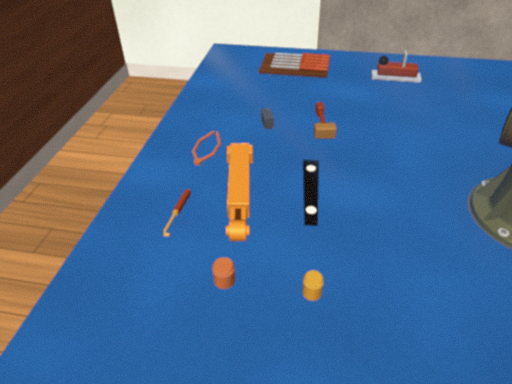

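The top view shows the neck at (163–306, 155–203) with its scroll at the left (+y). The fingerboard is at (200–301, 244–268), spots up with the narrow end on the left. The brass weight is at (117,268), copper at (121,190) and steel at (380,189). The bystanders are all clear of these.

```bash
cat >> h.py <<'E'
def plane(p,uv,z):
    "pixels (n,2) -> world points at height z"
    uv=np.atleast_2d(uv).astype(float)
    d=np.c_[(uv[:,0]-p['cx'])/p['fx'],(uv[:,1]-p['cy'])/p['fy'],np.ones(len(uv))]@p['R']
    c=-p['R'].T@p['t']
    return c+d*((z-c[2])/d[:,2])[:,None]
def region(p,m,z):
    n,l,s,_=cv2.connectedComponentsWithStats(m.astype(np.uint8))
    k=1+np.argmax(s[1:,4]); v,u=np.where(l==k); q=plane(p,np.c_[u,v],z)[:,:2]
    r=cv2.minAreaRect((q*1000).astype(np.float32)); e=np.linalg.eigh(np.cov(q.T))[1][:,1]
    return q.mean(0).round(4),np.round(r[0],1),np.round(r[1],1),round(r[2],1),'pca',round(np.degrees(np.arctan2(e[1],e[0]))%180,1),len(v)
def box(l,t,r,b):
    m=np.zeros((384,512),bool); m[t:b,l:r]=1; return m
E
python3 - <<'E'
from h import *
p=shot('top'); w=world(p); z=w[...,2]; im=p['img'].astype(int); g=im.sum(2); hsv=cv2.cvtColor(p['img'],cv2.COLOR_RGB2HSV)
print('neck flat',region(p,box(195,150,312,206)&(z>.039)&(z<.047),.042))
for b in [(155,150,195,206),(280,150,312,206)]:print('part',region(p,box(*b)&(z>.02),.042))
sp=[]
for b in [(205,245,228,272),(274,240,298,266)]:
    r=region(p,box(*b)&(im.min(2)>130),.014); sp.append(r[0]); print('spot',r)
d=sp[0]-sp[1]; print(np.linalg.norm(d),np.degrees(np.arctan2(d[1],d[0])),(sp[0]+sp[1])/2)
print('fb dark',region(p,box(190,235,310,275)&~((hsv[...,0]>95)&(hsv[...,0]<125)&(hsv[...,1]>120)),.014))
for n,b,h in [('brass',(98,250,138,285),.046),('copper',(102,170,142,210),.046),('steel',(355,170,405,206),.036)]:
    print(n,region(p,box(*b)&(abs(z-h)<.006),h), np.median(z[box(*b)&(abs(z-h)<.006)]))
s=shot('side'); w=world(s); z=w[...,2]
for n,b,h in [('brass',(290,260,335,310),.046),('copper',(200,245,245,295),.046),('steel',(252,100,282,135),.036)]:
    print('side',n,region(s,box(*b)&(abs(z-h)<.004),h))
E
```

```text
neck flat (array([0.6526, 0.0012]), array([653.2,   0.9]), array([ 51.4, 229.5]), 11.1, 'pca', np.float64(101.7), 2187)
part (array([0.6182, 0.1576]), array([616.1, 157.4]), array([49.5, 68.6]), 3.6, 'pca', np.float64(103.3), 602)
part (array([ 0.6677, -0.0868]), array([669.3, -87.6]), array([68.4, 56.1]), 0.3, 'pca', np.float64(2.2), 704)
spot (array([0.4745, 0.0761]), array([474.7,  75.9]), array([22.8, 24. ]), 45.9, 'pca', np.float64(109.1), 109)
spot (array([ 0.4881, -0.0733]), array([488.1, -73.4]), array([22.7, 24.4]), 45.2, 'pca', np.float64(141.2), 107)
0.15001773228522022 95.20134451174626 [0.4813 0.0014]
fb dark (array([ 0.4817, -0.0045]), array([483.7,   1.6]), array([ 36.9, 217.7]), 3.7, 'pca', np.float64(95.3), 1517)
brass (array([0.4534, 0.2816]), array([453.2, 281. ]), array([32.6, 33.1]), 0.6, 'pca', np.float64(12.6), 229) 0.04531067556910657
copper (array([0.619 , 0.2821]), array([618.9, 281.8]), array([38.7, 38. ]), 69.0, 'pca', np.float64(103.8), 270) 0.045072882220937104
steel (array([ 0.6319, -0.2785]), array([ 632.1, -278.4]), array([27.8, 57.5]), 21.2, 'pca', np.float64(110.4), 333) 0.03593838201252558
side brass (array([0.4539, 0.2869]), array([454.1, 286.9]), array([32. , 35.4]), 5.8, 'pca', np.float64(91.8), 245)
side copper (array([0.6194, 0.2873]), array([619.6, 286.8]), array([38.6, 39.5]), 9.8, 'pca', np.float64(104.7), 300)
side steel (array([ 0.6326, -0.2753]), array([ 632.6, -275.4]), array([28.4, 62.5]), 20.7, 'pca', np.float64(109.6), 113)
```

```bash
cat >> h.py <<'E'
def go(x,y,z,yaw=None,step=.035):
    "tool-axis deltas to a target, tool down"
    o=telemetry.get_obs(); a,b,c=o['eef_rot']; c=np.degrees(c)
    if yaw is None: yaw=c
    d=np.array([x,y,z])-o['ee_pos']; t=np.radians(yaw)
    dx=d[0]*np.cos(t)+d[1]*np.sin(t); dy=d[0]*np.sin(t)-d[1]*np.cos(t); dz=-d[2]
    T=np.array([dx,dy,dz])*10; n=int(np.ceil(np.linalg.norm(d)/step)) or 1
    rz=-((yaw-c+180)%360-180)/90; m=int(np.ceil(abs(rz)*90/8)) or 1
    print('rz total %.4f = %d x %.4f; then T'%(rz,m,rz/m),T.round(4),'=',n,'x',(T/n).round(4))
E
python3 - <<'E'
from h import *
go(.4813,.0014,.12,95.2)
p=shot('top'); g=cv2.GaussianBlur(p['img'],(3,3),0).astype(float); rb=g[...,0]-g[...,2]
top=[];bot=[]
for u in range(208,284):
    c=rb[:,u]; dv=np.diff(c)
    mid=np.where(c[150:206]>0)[0]+150
    a,b=mid[0],mid[-1]
    top.append((u,a-1+ -c[a-1]/(c[a]-c[a-1]))); bot.append((u,b+c[b]/(c[b]-c[b+1])))
for n,e,z in(('far',top,.042),('near',bot,.0)):
    q=plane(p,e,z)[:,:2]; k=np.polyfit(q[:,1],q[:,0],1); r=q[:,0]-np.polyval(k,q[:,1]); print(n,k,'heading',90-np.degrees(np.arctan(k[0])),r.std())
print(rb[150:206,240].astype(int))
E
```

```text
rz total 0.6979 = 8 x 0.0872; then T [-5.3143  2.2811  1.0245] = 17 x [-0.3126  0.1342  0.0603]
far [-0.2056828   0.67792789] heading 101.62266519261368 6.703277233979598e-05
near [-0.20517304  0.62985385] heading 101.59464059766118 7.227211357633887e-05
[-128 -127 -127 -127 -128 -128 -128 -129 -129 -128 -127 -127 -127 -126
 -123  -95  -15   77  124  134  135  136  135  135  135  134  134  135
  135  134  134  135  134  134  134  134  134  137  134  115   75   14
  -56 -104 -120 -122 -123 -123 -123 -124 -123 -122 -122 -123 -123 -123]
```

Request:
step_arm([
  {"rz":0.0872},
  {"rz":0.0872},
  {"rz":0.0872},
  {"rz":0.0872},
  {"rz":0.0872},
  {"rz":0.0872},
  {"rz":0.0872},
  {"rz":0.0872},
])

```text
$.plan[0]: bad value
```

Request:
step_arm([
  {"dx":0,"dy":0,"dz":0,"rx":0,"ry":0,"rz":0.0872,"claw":0},
  {"dx":0,"dy":0,"dz":0,"rx":0,"ry":0,"rz":0.0872,"claw":0},
  {"dx":0,"dy":0,"dz":0,"rx":0,"ry":0,"rz":0.0872,"claw":0},
  {"dx":0,"dy":0,"dz":0,"rx":0,"ry":0,"rz":0.0872,"claw":0},
  {"dx":0,"dy":0,"dz":0,"rx":0,"ry":0,"rz":0.0872,"claw":0},
  {"dx":0,"dy":0,"dz":0,"rx":0,"ry":0,"rz":0.0872,"claw":0},
  {"dx":0,"dy":0,"dz":0,"rx":0,"ry":0,"rz":0.0872,"claw":0},
  {"dx":0,"dy":0,"dz":0,"rx":0,"ry":0,"rz":0.0872,"claw":0},
])

```text
time_s: 1.85
ee_pos: [0.2059, 0.51, 0.2224]
eef_rot: [3.142, 0.0, 1.656]
force: [0.2, 0.1, -1.5]
grip_width: 0.094
grip_force: 0.0
```

Request:
step_arm([
  {"dx":-0.3126,"dy":0.1342,"dz":0.06,"rx":0,"ry":0,"rz":0,"claw":0},
  {"dx":-0.3126,"dy":0.1342,"dz":0.06,"rx":0,"ry":0,"rz":0,"claw":0},
  {"dx":-0.3126,"dy":0.1342,"dz":0.06,"rx":0,"ry":0,"rz":0,"claw":0},
  {"dx":-0.3126,"dy":0.1342,"dz":0.06,"rx":0,"ry":0,"rz":0,"claw":0},
  {"dx":-0.3126,"dy":0.1342,"dz":0.06,"rx":0,"ry":0,"rz":0,"claw":0},
  {"dx":-0.3126,"dy":0.1342,"dz":0.06,"rx":0,"ry":0,"rz":0,"claw":0},
  {"dx":-0.3126,"dy":0.1342,"dz":0.06,"rx":0,"ry":0,"rz":0,"claw":0},
  {"dx":-0.3126,"dy":0.1342,"dz":0.06,"rx":0,"ry":0,"rz":0,"claw":0},
])

```text
time_s: 2.65
ee_pos: [0.3361, 0.2695, 0.1744]
eef_rot: [3.141, -0.0, 1.662]
force: [0.3, -0.1, 0.0]
grip_width: 0.0938
grip_force: 0.0
```

Request:
step_arm([
  {"dx":-0.3126,"dy":0.1342,"dz":0.06,"rx":0,"ry":0,"rz":0,"claw":0},
  {"dx":-0.3126,"dy":0.1342,"dz":0.06,"rx":0,"ry":0,"rz":0,"claw":0},
  {"dx":-0.3126,"dy":0.1342,"dz":0.06,"rx":0,"ry":0,"rz":0,"claw":0},
  {"dx":-0.3126,"dy":0.1342,"dz":0.06,"rx":0,"ry":0,"rz":0,"claw":0},
  {"dx":-0.3126,"dy":0.1342,"dz":0.06,"rx":0,"ry":0,"rz":0,"claw":0},
  {"dx":-0.3126,"dy":0.1342,"dz":0.06,"rx":0,"ry":0,"rz":0,"claw":0},
  {"dx":-0.3126,"dy":0.1342,"dz":0.06,"rx":0,"ry":0,"rz":0,"claw":0},
  {"dx":-0.3126,"dy":0.1342,"dz":0.06,"rx":0,"ry":0,"rz":0,"claw":0},
  {"dx":-0.3126,"dy":0.1342,"dz":0.06,"rx":0,"ry":0,"rz":0,"claw":0},
  {"dx":0,"dy":0,"dz":0,"rx":0,"ry":0,"rz":0,"claw":0},
])

```text
time_s: 3.65
ee_pos: [0.4824, -0.0011, 0.1198]
eef_rot: [-3.141, 0.0, 1.659]
force: [0.3, 0.3, -0.1]
grip_width: 0.0938
grip_force: 0.0
```

Run:
```python
from h import *
o=telemetry.get_obs();print(o['ee_pos'],o['eef_rot'],o['time_s'],o['grip_width'])
go(.4813,.0014,.021,95.2)
shot('side','side1.png');
```

```text
[ 0.48243796 -0.0010886   0.11975217] [-3.14099434e+00  2.10347065e-04  1.65900722e+00] 3.65 0.09384768581267434
rz total -0.0016 = 1 x -0.0016; then T [ 0.0258 -0.0091  0.9875] = 3 x [ 0.0086 -0.003   0.3292]
```

View pics/side1.png

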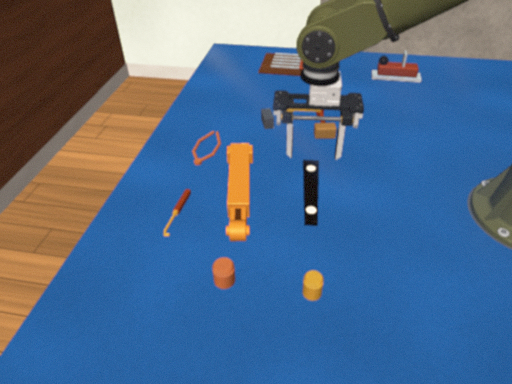

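The fingers straddle the board at about (290–345, 155), closing across its width, so I'm descending.

Request:
step_arm([
  {"dx":0.026,"dy":-0.009,"dz":0.3,"rx":0,"ry":0,"rz":0,"claw":0},
  {"dx":0,"dy":0,"dz":0.3,"rx":0,"ry":0,"rz":0,"claw":0},
  {"dx":0,"dy":0,"dz":0.25,"rx":0,"ry":0,"rz":0,"claw":0},
  {"dx":0,"dy":0,"dz":0.13,"rx":0,"ry":0,"rz":0,"claw":0},
  {"dx":0,"dy":0,"dz":0,"rx":0,"ry":0,"rz":0,"claw":0},
])

```text
time_s: 4.2
ee_pos: [0.4796, 0.0047, 0.0215]
eef_rot: [-3.139, -0.0, 1.663]
force: [-0.0, -0.0, 1.5]
grip_width: 0.0938
grip_force: 0.0
```

Request:
step_arm([
  {"dx":0,"dy":0,"dz":0,"rx":0,"ry":0,"rz":0,"claw":1},
  {"dx":0,"dy":0,"dz":0,"rx":0,"ry":0,"rz":0,"claw":1},
  {"dx":0,"dy":0,"dz":0,"rx":0,"ry":0,"rz":0,"claw":1},
  {"dx":0,"dy":0,"dz":0,"rx":0,"ry":0,"rz":0,"claw":1},
  {"dx":0,"dy":0,"dz":0,"rx":0,"ry":0,"rz":0,"claw":1},
  {"dx":0,"dy":0,"dz":0,"rx":0,"ry":0,"rz":0,"claw":1},
  {"dx":0,"dy":0,"dz":0,"rx":0,"ry":0,"rz":0,"claw":1},
  {"dx":0,"dy":0,"dz":0,"rx":0,"ry":0,"rz":0,"claw":1},
], grip_force=25)

```text
time_s: 5.0
ee_pos: [0.4804, 0.0041, 0.0225]
eef_rot: [3.142, 0.0, 1.662]
force: [-0.3, 0.5, 0.2]
grip_width: 0.0337
grip_force: 25.3
```

Request:
step_arm([
  {"dx":0,"dy":0,"dz":0,"rx":0,"ry":0,"rz":0,"claw":1},
  {"dx":0,"dy":0,"dz":-0.3,"rx":0,"ry":0,"rz":0,"claw":1},
  {"dx":0,"dy":0,"dz":-0.3,"rx":0,"ry":0,"rz":0,"claw":1},
  {"dx":0,"dy":0,"dz":-0.2,"rx":0,"ry":0,"rz":0,"claw":1},
  {"dx":0,"dy":0,"dz":0,"rx":0,"ry":0,"rz":0,"claw":1},
  {"dx":0,"dy":0,"dz":0,"rx":0,"ry":0,"rz":0,"claw":1},
])

```text
time_s: 5.6
ee_pos: [0.4802, 0.0041, 0.1019]
eef_rot: [-3.141, -0.0, 1.662]
force: [-0.8, 0.4, -1.2]
grip_width: 0.0335
grip_force: 25.0
```

Run:
```python
from h import *
o=telemetry.get_obs();print(o['ee_pos'],o['eef_rot'],o['time_s'],o['grip_width'])
p=shot('top','top1.png'); shot('side','side2.png')
im=cv2.imread('pics/top1.png'); s=cv2.imread('pics/side2.png')
cv2.imwrite('pics/c1.png',np.hstack([cv2.resize(im[200:330,150:330],None,fx=2,fy=2),cv2.resize(s[70:200,200:380],None,fx=2,fy=2)]))
```

```text
[0.48017121 0.00407419 0.10185957] [-3.14137346e+00 -1.03324328e-05  1.66201231e+00] 5.6 0.03354275104889387
```

View pics/c1.png

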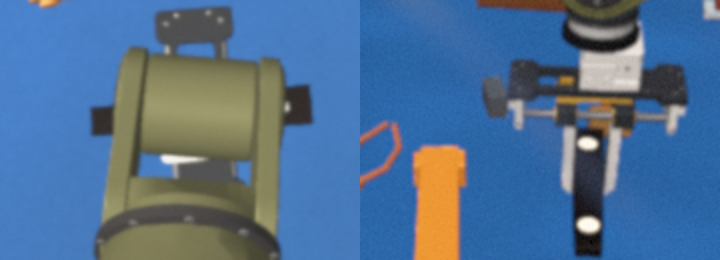

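The board is held level and centred in the jaws. Next I'm taking it over the neck.

```bash
python3 -c "
from h import *
go(.6524,.0037,.0845,101.6)"
```

```text
rz total -0.0708 = 1 x -0.0708; then T [-0.3509  1.6901  0.1666] = 5 x [-0.0702  0.338   0.0333]
```

Request:
step_arm([
  {"dx":0,"dy":0,"dz":0,"rx":0,"ry":0,"rz":-0.0354,"claw":1},
  {"dx":0,"dy":0,"dz":0,"rx":0,"ry":0,"rz":-0.0354,"claw":1},
  {"dx":-0.05,"dy":0.25,"dz":0,"rx":0,"ry":0,"rz":0,"claw":1},
  {"dx":-0.06,"dy":0.29,"dz":0,"rx":0,"ry":0,"rz":0,"claw":1},
  {"dx":-0.06,"dy":0.29,"dz":0,"rx":0,"ry":0,"rz":0,"claw":1},
  {"dx":-0.06,"dy":0.29,"dz":0,"rx":0,"ry":0,"rz":0,"claw":1},
  {"dx":-0.06,"dy":0.29,"dz":0,"rx":0,"ry":0,"rz":0,"claw":1},
  {"dx":-0.06,"dy":0.28,"dz":0.16,"rx":0,"ry":0,"rz":0,"claw":1},
  {"dx":0,"dy":0,"dz":0,"rx":0,"ry":0,"rz":0,"claw":1},
  {"dx":0,"dy":0,"dz":0,"rx":0,"ry":0,"rz":0,"claw":1},
])

```text
time_s: 6.7
ee_pos: [0.6522, 0.0038, 0.0842]
eef_rot: [-3.138, -0.001, 1.773]
force: [0.5, 0.1, -1.2]
grip_width: 0.0337
grip_force: 25.0
```

Run:
```python
from h import *
o=telemetry.get_obs();print(o['ee_pos'],o['eef_rot'],o['time_s'],o['grip_width'])
go(.6524,.0037,.0650,101.6)
p=shot('side','side3.png'); t=shot('top','top3.png')
cv2.imwrite('pics/c3.png',cv2.cvtColor(np.hstack([cv2.resize(t['img'][100:250,140:330],None,fx=2,fy=2),cv2.resize(p['img'][100:250,170:360],None,fx=2,fy=2)]),cv2.COLOR_RGB2BGR))
```

```text
[0.65215099 0.00380427 0.08424909] [-3.13828790e+00 -8.65068607e-04  1.77328748e+00] 6.7 0.033673140041579765
rz total 0.0000 = 1 x 0.0000; then T [-0.0015  0.0022  0.1925] = 1 x [-0.0015  0.0022  0.1925]
```

View pics/c3.png

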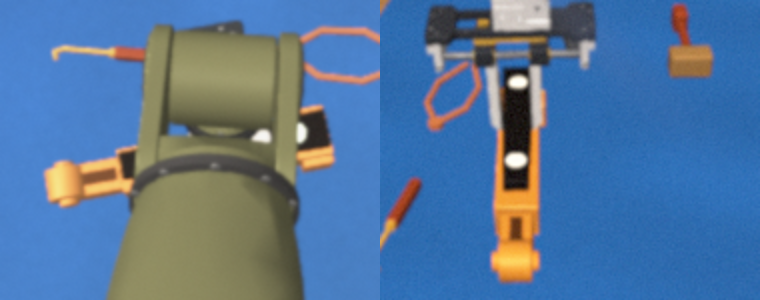

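The side view shows the board over the flat and aligned with it. Next I'm lowering and releasing it.

Request:
step_arm([
  {"dx":0,"dy":0,"dz":0.1,"rx":0,"ry":0,"rz":0,"claw":1},
  {"dx":0,"dy":0,"dz":0.06,"rx":0,"ry":0,"rz":0,"claw":1},
  {"dx":0,"dy":0,"dz":0.03,"rx":0,"ry":0,"rz":0,"claw":1},
  {"dx":0,"dy":0,"dz":0.01,"rx":0,"ry":0,"rz":0,"claw":1},
  {"dx":0,"dy":0,"dz":0,"rx":0,"ry":0,"rz":0,"claw":1},
  {"dx":0,"dy":0,"dz":0,"rx":0,"ry":0,"rz":0,"claw":1},
])

```text
time_s: 7.4
ee_pos: [0.6531, 0.0037, 0.0667]
eef_rot: [3.141, 0.0, 1.773]
force: [-0.4, -0.4, -2.2]
grip_width: 0.0336
grip_force: 25.0
```

Request:
step_arm([
  {"dx":0,"dy":0,"dz":0,"rx":0,"ry":0,"rz":0,"claw":0.5},
  {"dx":0,"dy":0,"dz":0,"rx":0,"ry":0,"rz":0,"claw":0.5},
  {"dx":0,"dy":0,"dz":0,"rx":0,"ry":0,"rz":0,"claw":0},
  {"dx":0,"dy":0,"dz":0,"rx":0,"ry":0,"rz":0,"claw":0},
  {"dx":0,"dy":0,"dz":0,"rx":0,"ry":0,"rz":0,"claw":0},
  {"dx":0,"dy":0,"dz":-0.1,"rx":0,"ry":0,"rz":0,"claw":0},
  {"dx":0,"dy":0,"dz":-0.3,"rx":0,"ry":0,"rz":0,"claw":0},
  {"dx":0,"dy":0,"dz":-0.3,"rx":0,"ry":0,"rz":0,"claw":0},
  {"dx":0,"dy":0,"dz":-0.3,"rx":0,"ry":0,"rz":0,"claw":0},
  {"dx":0,"dy":0,"dz":0,"rx":0,"ry":0,"rz":0,"claw":0},
])

```text
time_s: 8.4
ee_pos: [0.6546, 0.0037, 0.172]
eef_rot: [3.134, 0.002, 1.773]
force: [0.9, -0.0, 1.1]
grip_width: 0.0937
grip_force: 0.0
```

```bash
python3 -c "
from h import *
go(.4525,.2815,.16,120)"
```

```text
rz total -0.2045 = 3 x -0.0682; then T [ 3.4162 -0.3611  0.1202] = 10 x [ 0.3416 -0.0361  0.012 ]
```

```bash
python3 -c "
from h import *
go(.4527,.2825,.16)"
```

```text
rz total -0.0000 = 1 x -0.0000; then T [ 3.1369 -1.417   0.1202] = 10 x [ 0.3137 -0.1417  0.012 ]
```

Request:
step_arm([
  {"dx":0.314,"dy":-0.142,"dz":0.012,"rx":0,"ry":0,"rz":0,"claw":0},
  {"dx":0.314,"dy":-0.142,"dz":0.012,"rx":0,"ry":0,"rz":0,"claw":0},
  {"dx":0.314,"dy":-0.142,"dz":0.012,"rx":0,"ry":0,"rz":0,"claw":0},
  {"dx":0.314,"dy":-0.142,"dz":0.012,"rx":0,"ry":0,"rz":0,"claw":0},
  {"dx":0.314,"dy":-0.142,"dz":0.012,"rx":0,"ry":0,"rz":0,"claw":0},
  {"dx":0.314,"dy":-0.142,"dz":0.012,"rx":0,"ry":0,"rz":0,"claw":0},
  {"dx":0.314,"dy":-0.142,"dz":0.012,"rx":0,"ry":0,"rz":0,"claw":0},
  {"dx":0.314,"dy":-0.142,"dz":0.012,"rx":0,"ry":0,"rz":0,"claw":0},
  {"dx":0.314,"dy":-0.142,"dz":0.012,"rx":0,"ry":0,"rz":0,"claw":0},
  {"dx":0.314,"dy":-0.142,"dz":0.012,"rx":0,"ry":0,"rz":0,"claw":0},
])

```text
time_s: 9.4
ee_pos: [0.4497, 0.2837, 0.1544]
eef_rot: [-3.141, 0.0, 1.773]
force: [0.4, 0.3, 0.3]
grip_width: 0.0941
grip_force: 0.0
```

```bash
cat >> h.py <<'E'
def spots(p,bx,z=.056):
    m=(p['img'].min(2)>130)&box(*bx)
    n,l,s,c=cv2.connectedComponentsWithStats(m.astype(np.uint8))
    return [(plane(p,c[i],z)[0,:2].round(4),s[i,4],c[i].round(1)) for i in range(1,n) if s[i,4]>40]
E
python3 - <<'E'
from h import *
p=shot('top','top4.png')
for n,q in(('top',p),('side',shot('side'))):
    s=spots(q,(190,145,312,210) if n=='top' else (220,130,262,250))
    print(n,s)
    if len(s)==2:
        a,b=s[0][0],s[1][0]; 
        if a[1]<b[1]: a,b=b,a
        d=a-b; print(np.linalg.norm(d),np.degrees(np.arctan2(d[1],d[0])),(a+b)/2)
im=p['img'][130:230,140:330]; cv2.imwrite('pics/c4.png',cv2.resize(im,None,fx=4,fy=4,interpolation=2)[:,:,::-1])
go(.4527,.2825,.06)
E
```

```text
top [(array([ 0.6831, -0.0997]), np.int32(52), array([299.2, 160.8])), (array([0.6627, 0.0518]), np.int32(127), array([228. , 169.1])), (array([ 0.6684, -0.0723]), np.int32(113), array([286.4, 167.4])), (array([0.638 , 0.0747]), np.int32(109), array([216.9, 180.4]))]
side [(array([ 0.6689, -0.0716]), np.int32(51), array([238.6, 147.2])), (array([0.639 , 0.0756]), np.int32(66), array([237.4, 186.6]))]
0.1502060251787524 101.4819913547481 [0.65395 0.002  ]
rz total -0.0000 = 1 x -0.0000; then T [-0.0339  0.0342  0.9432] = 3 x [-0.0113  0.0114  0.3144]
```

View pics/c4.png

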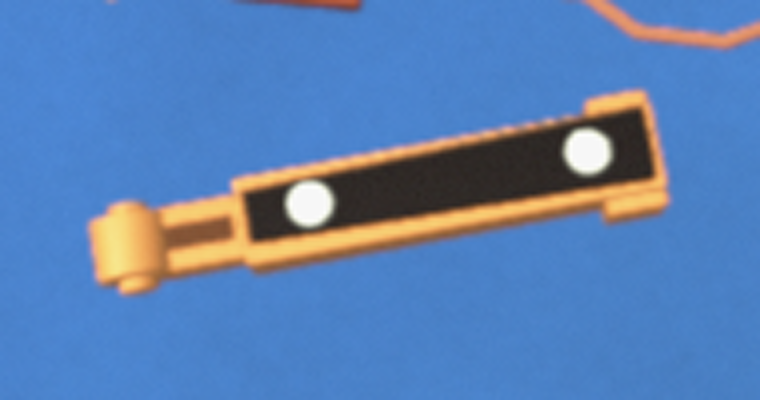

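The board is square and centred: spot midpoint (0.6532, 0.0012) at 101.7°, against the neck's (0.6537, 0.0010) at 101.6°. Now the brass weight.

Request:
step_arm([
  {"dx":-0.034,"dy":0.034,"dz":0.25,"rx":0,"ry":0,"rz":0,"claw":0},
  {"dx":0,"dy":0,"dz":0.25,"rx":0,"ry":0,"rz":0,"claw":0},
  {"dx":0,"dy":0,"dz":0.15,"rx":0,"ry":0,"rz":0,"claw":0},
  {"dx":0,"dy":0,"dz":0,"rx":0,"ry":0,"rz":0,"claw":0},
  {"dx":0,"dy":0,"dz":0,"rx":0,"ry":0,"rz":0,"claw":0},
])

```text
time_s: 10.0
ee_pos: [0.4552, 0.2799, 0.0899]
eef_rot: [3.141, -0.0, 1.773]
force: [0.7, -0.0, -0.3]
grip_width: 0.0942
grip_force: 0.0
```

Run:
```python
from h import *
go(.4527,.2825,.028); s=shot('side')
cv2.imwrite('pics/c5.png',cv2.resize(s['img'][180:330,230:400],None,fx=3,fy=3)[:,:,::-1])
```

```text
rz total -0.0000 = 1 x -0.0000; then T [ 0.0308 -0.0191  0.6193] = 2 x [ 0.0154 -0.0095  0.3096]
```

View pics/c5.png

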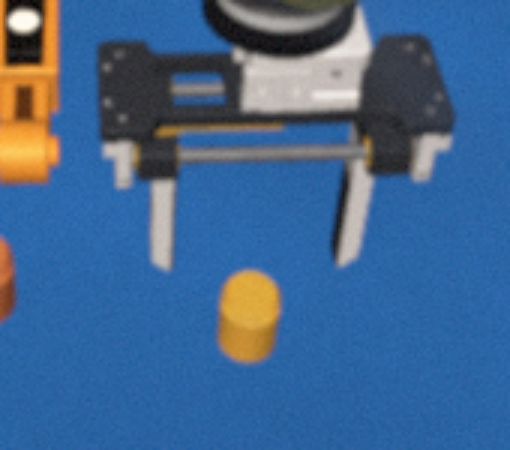

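The fingers straddle the brass weight at crop (248,315), well clear on both sides. I'll check how steady the pose reading is before descending.

Run:
```python
from h import *
for i in range(5):
    o=telemetry.get_obs(); print(o['time_s'],o['ee_pos'].round(4) if hasattr(o['ee_pos'],'round') else o['ee_pos'],np.round(o['joint_vel'],3)[:3])
    viewer.camera('side')
go(.4527,.2825,.028)
```

```text
10.05 [0.4553 0.28   0.0904] [ 0.004 -0.008 -0.002]
10.1 [0.4554 0.2802 0.0905] [ 0.004 -0.003  0.003]
10.15 [0.4553 0.2802 0.0905] [ 0.002 -0.     0.004]
10.2 [0.4552 0.2802 0.0904] [0.002 0.002 0.004]
10.25 [0.4551 0.2802 0.0902] [0.    0.005 0.003]
rz total -0.0000 = 1 x -0.0000; then T [ 0.0269 -0.0181  0.6207] = 2 x [ 0.0135 -0.009   0.3103]
```

Request:
step_arm([
  {"dx":0.026,"dy":-0.018,"dz":0.1,"rx":0,"ry":0,"rz":0,"claw":0},
  {"dx":0,"dy":0,"dz":0.2,"rx":0,"ry":0,"rz":0,"claw":0},
  {"dx":0,"dy":0,"dz":0.2,"rx":0,"ry":0,"rz":0,"claw":0},
  {"dx":0,"dy":0,"dz":0.12,"rx":0,"ry":0,"rz":0,"claw":0},
  {"dx":0,"dy":0,"dz":0,"rx":0,"ry":0,"rz":0,"claw":0},
  {"dx":0,"dy":0,"dz":0,"rx":0,"ry":0,"rz":0,"claw":0},
  {"dx":0,"dy":0,"dz":0,"rx":0,"ry":0,"rz":0,"claw":0.3},
  {"dx":0,"dy":0,"dz":0,"rx":0,"ry":0,"rz":0,"claw":1},
  {"dx":0,"dy":0,"dz":0,"rx":0,"ry":0,"rz":0,"claw":1},
  {"dx":0,"dy":0,"dz":0,"rx":0,"ry":0,"rz":0,"claw":1},
], grip_force=30)

```text
time_s: 11.3
ee_pos: [0.4526, 0.2824, 0.0278]
eef_rot: [3.141, -0.0, 1.773]
force: [0.4, 0.8, -0.1]
grip_width: 0.0653
grip_force: 0.0
```

Request:
step_arm([
  {"dx":0,"dy":0,"dz":0,"rx":0,"ry":0,"rz":0,"claw":1},
  {"dx":0,"dy":0,"dz":0,"rx":0,"ry":0,"rz":0,"claw":1},
  {"dx":0,"dy":0,"dz":0,"rx":0,"ry":0,"rz":0,"claw":1},
  {"dx":0,"dy":0,"dz":0,"rx":0,"ry":0,"rz":0,"claw":1},
  {"dx":0,"dy":0,"dz":0,"rx":0,"ry":0,"rz":0,"claw":1},
])

```text
time_s: 11.8
ee_pos: [0.4526, 0.2824, 0.0275]
eef_rot: [3.141, -0.0, 1.773]
force: [1.5, 0.4, -0.6]
grip_width: 0.0353
grip_force: 30.0
```

Request:
step_arm([
  {"dx":0,"dy":0,"dz":-0.2,"rx":0,"ry":0,"rz":0,"claw":1},
  {"dx":0,"dy":0,"dz":-0.3,"rx":0,"ry":0,"rz":0,"claw":1},
  {"dx":0,"dy":0,"dz":-0.3,"rx":0,"ry":0,"rz":0,"claw":1},
  {"dx":0,"dy":0,"dz":-0.2,"rx":0,"ry":0,"rz":0,"claw":1},
  {"dx":0,"dy":0,"dz":0,"rx":0,"ry":0,"rz":0,"claw":1},
  {"dx":0,"dy":0,"dz":0,"rx":0,"ry":0,"rz":0,"claw":1},
])

```text
time_s: 12.4
ee_pos: [0.452, 0.2821, 0.1264]
eef_rot: [-3.14, 0.0, 1.773]
force: [0.2, 0.3, -5.3]
grip_width: 0.0356
grip_force: 30.0
```

```bash
python3 -c "
from h import *
go(.6383,.0733,.105)"
```

```text
rz total -0.0000 = 1 x -0.0000; then T [-2.4197  1.405   0.2135] = 9 x [-0.2689  0.1561  0.0237]
```

Request:
step_arm([
  {"dx":-0.27,"dy":0.156,"dz":0,"rx":0,"ry":0,"rz":0,"claw":1},
  {"dx":-0.27,"dy":0.156,"dz":0,"rx":0,"ry":0,"rz":0,"claw":1},
  {"dx":-0.27,"dy":0.156,"dz":0,"rx":0,"ry":0,"rz":0,"claw":1},
  {"dx":-0.27,"dy":0.156,"dz":0,"rx":0,"ry":0,"rz":0,"claw":1},
  {"dx":-0.27,"dy":0.156,"dz":0,"rx":0,"ry":0,"rz":0,"claw":1},
  {"dx":-0.27,"dy":0.156,"dz":0,"rx":0,"ry":0,"rz":0,"claw":1},
  {"dx":-0.27,"dy":0.156,"dz":0,"rx":0,"ry":0,"rz":0,"claw":1},
  {"dx":-0.27,"dy":0.156,"dz":0,"rx":0,"ry":0,"rz":0,"claw":1},
  {"dx":-0.26,"dy":0.156,"dz":0.21,"rx":0,"ry":0,"rz":0,"claw":1},
  {"dx":0,"dy":0,"dz":0,"rx":0,"ry":0,"rz":0,"claw":1},
])

```text
time_s: 13.4
ee_pos: [0.6382, 0.0705, 0.1009]
eef_rot: [-3.135, -0.0, 1.77]
force: [-1.0, 0.0, -4.5]
grip_width: 0.0354
grip_force: 30.0
```

Request:
step_arm([
  {"dx":0,"dy":0,"dz":0,"rx":0,"ry":0,"rz":0,"claw":1},
  {"dx":0,"dy":0,"dz":0,"rx":0,"ry":0,"rz":0,"claw":1},
  {"dx":0,"dy":0,"dz":0,"rx":0,"ry":0,"rz":0,"claw":1},
])

```text
time_s: 13.7
ee_pos: [0.6384, 0.0743, 0.1066]
eef_rot: [3.141, -0.0, 1.774]
force: [-0.0, 0.0, -4.1]
grip_width: 0.0355
grip_force: 30.0
```

Run:
```python
from h import *
go(.6383,.0733,.0845); s=shot('side')
cv2.imwrite('pics/c6.png',cv2.resize(s['img'][90:250,160:330],None,fx=3.5,fy=3.5)[:,:,::-1])
```

```text
rz total -0.0000 = 1 x -0.0000; then T [-0.01   -0.0028  0.2215] = 1 x [-0.01   -0.0028  0.2215]
```

View pics/c6.png

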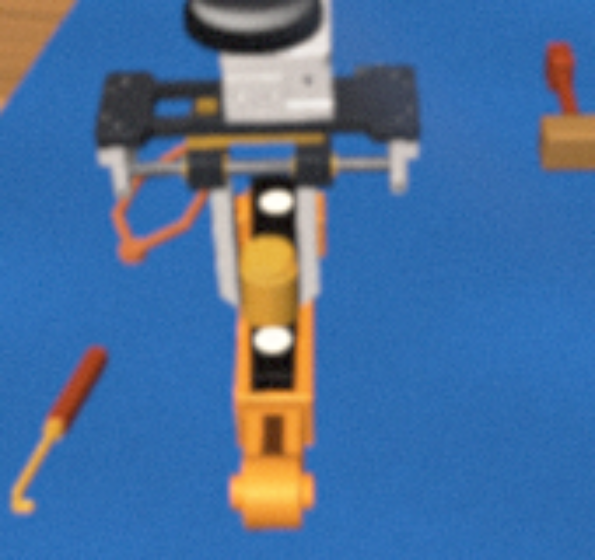

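The brass is held upright, centred above the narrow spot at crop (272,340). Next I'm lowering it.

Request:
step_arm([
  {"dx":-0.01,"dy":0,"dz":0.1,"rx":0,"ry":0,"rz":0,"claw":1},
  {"dx":0,"dy":0,"dz":0.07,"rx":0,"ry":0,"rz":0,"claw":1},
  {"dx":0,"dy":0,"dz":0.04,"rx":0,"ry":0,"rz":0,"claw":1},
  {"dx":0,"dy":0,"dz":0.015,"rx":0,"ry":0,"rz":0,"claw":1},
  {"dx":0,"dy":0,"dz":0,"rx":0,"ry":0,"rz":0,"claw":1},
  {"dx":0,"dy":0,"dz":0,"rx":0,"ry":0,"rz":0,"claw":1},
  {"dx":0,"dy":0,"dz":0,"rx":0,"ry":0,"rz":0,"claw":1},
])

```text
time_s: 14.45
ee_pos: [0.639, 0.0725, 0.0841]
eef_rot: [3.141, 0.0, 1.773]
force: [0.9, -0.3, -4.9]
grip_width: 0.0354
grip_force: 30.0
```

Request:
step_arm([
  {"dx":0,"dy":0,"dz":0.006,"rx":0,"ry":0,"rz":0,"claw":1},
  {"dx":0,"dy":0,"dz":0,"rx":0,"ry":0,"rz":0,"claw":1},
  {"dx":0,"dy":0,"dz":0,"rx":0,"ry":0,"rz":0,"claw":1},
])

```text
time_s: 14.75
ee_pos: [0.639, 0.0725, 0.0835]
eef_rot: [3.141, 0.0, 1.773]
force: [0.2, -0.4, -1.8]
grip_width: 0.0356
grip_force: 30.0
```

Request:
step_arm([
  {"dx":0,"dy":0,"dz":0,"rx":0,"ry":0,"rz":0,"claw":0.5},
  {"dx":0,"dy":0,"dz":0,"rx":0,"ry":0,"rz":0,"claw":0.4},
  {"dx":0,"dy":0,"dz":0,"rx":0,"ry":0,"rz":0,"claw":0.2},
  {"dx":0,"dy":0,"dz":0,"rx":0,"ry":0,"rz":0,"claw":0.1},
  {"dx":0,"dy":0,"dz":-0.1,"rx":0,"ry":0,"rz":0,"claw":0},
  {"dx":0,"dy":0,"dz":-0.3,"rx":0,"ry":0,"rz":0,"claw":0},
  {"dx":0,"dy":0,"dz":-0.3,"rx":0,"ry":0,"rz":0,"claw":0},
  {"dx":0,"dy":0,"dz":-0.2,"rx":0,"ry":0,"rz":0,"claw":0},
  {"dx":0,"dy":0,"dz":0,"rx":0,"ry":0,"rz":0,"claw":0},
  {"dx":0,"dy":0,"dz":0,"rx":0,"ry":0,"rz":0,"claw":0},
])

```text
time_s: 15.75
ee_pos: [0.6388, 0.0725, 0.1732]
eef_rot: [3.141, 0.0, 1.773]
force: [0.1, 1.0, 0.1]
grip_width: 0.094
grip_force: 0.0
```

```bash
python3 -c "
from h import *
go(.6188,.284,.15)"
```

```text
rz total -0.0000 = 1 x -0.0000; then T [2.1118 0.2296 0.2323] = 7 x [0.3017 0.0328 0.0332]
```

Request:
step_arm([
  {"dx":0.3,"dy":0.033,"dz":0,"rx":0,"ry":0,"rz":0,"claw":0},
  {"dx":0.3,"dy":0.033,"dz":0,"rx":0,"ry":0,"rz":0,"claw":0},
  {"dx":0.3,"dy":0.033,"dz":0,"rx":0,"ry":0,"rz":0,"claw":0},
  {"dx":0.3,"dy":0.033,"dz":0,"rx":0,"ry":0,"rz":0,"claw":0},
  {"dx":0.3,"dy":0.033,"dz":0,"rx":0,"ry":0,"rz":0,"claw":0},
  {"dx":0.3,"dy":0.033,"dz":0.1,"rx":0,"ry":0,"rz":0,"claw":0},
  {"dx":0.31,"dy":0.032,"dz":0.13,"rx":0,"ry":0,"rz":0,"claw":0},
  {"dx":0,"dy":0,"dz":0,"rx":0,"ry":0,"rz":0,"claw":0},
  {"dx":0,"dy":0,"dz":0,"rx":0,"ry":0,"rz":0,"claw":0},
  {"dx":0,"dy":0,"dz":0,"rx":0,"ry":0,"rz":0,"claw":0},
])

```text
time_s: 16.75
ee_pos: [0.6191, 0.2829, 0.15]
eef_rot: [-3.141, 0.0, 1.773]
force: [0.4, 0.0, -0.0]
grip_width: 0.094
grip_force: 0.0
```

Run:
```python
from h import *
go(.6188,.284,.0275); t=shot('top'); s=shot('side')
a=cv2.resize(t['img'][130:230,140:330],None,fx=3.5,fy=3.5); b=cv2.resize(s['img'][120:260,190:300],None,fx=2.5,fy=2.5)
cv2.imwrite('pics/c7.png',np.vstack([np.hstack([a,np.zeros((350,800-a.shape[1],3),np.uint8)]) ])[:,:,::-1])
z=world(t)[...,2]; print('top',region(t,box(190,150,250,205)&(abs(z-.102)<.006),.102))
z=world(s)[...,2]; print('side',region(s,box(210,140,270,220)&(abs(z-.102)<.004),.102))
```

```text
rz total -0.0000 = 1 x -0.0000; then T [ 1.1300e-02 -1.2000e-03  1.2255e+00] = 4 x [ 2.800e-03 -3.000e-04  3.064e-01]
top (array([0.6379, 0.0725]), array([638.1,  72.3]), array([33.6, 33.8]), 65.0, 'pca', np.float64(69.9), 232)Traceback (most recent call last):
  File "<stdin>", line 6, in <module>
  File "h.py", line 19, in region
    k=1+np.argmax(s[1:,4]); v,u=np.where(l==k); q=plane(p,np.c_[u,v],z)[:,:2]
        ~~~~~~~~~^^^^^^^^^
    return _wrapfunc(a, 'argmax', axis=axis, out=out, **kwds)
    return bound(*args, **kwds)
ValueError: attempt to get argmax of an empty sequence
```

View pics/c7.png

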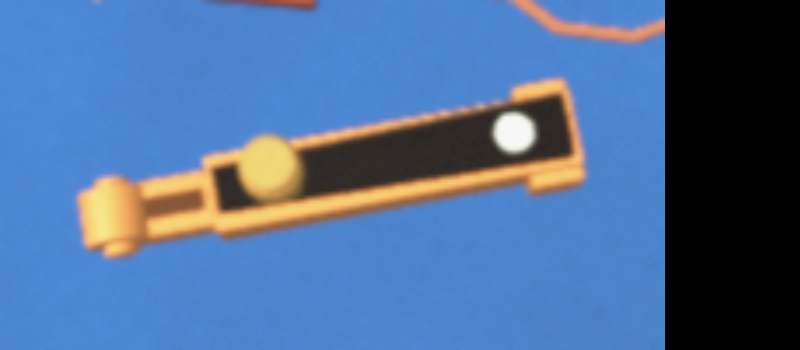

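The brass stands upright on the narrow spot: top centre (0.638, 0.0725) against the spot's (0.638, 0.0747). Now the copper weight.

Request:
step_arm([
  {"dx":0.01,"dy":0,"dz":0.3,"rx":0,"ry":0,"rz":0,"claw":0},
  {"dx":0,"dy":0,"dz":0.3,"rx":0,"ry":0,"rz":0,"claw":0},
  {"dx":0,"dy":0,"dz":0.3,"rx":0,"ry":0,"rz":0,"claw":0},
  {"dx":0,"dy":0,"dz":0.2,"rx":0,"ry":0,"rz":0,"claw":0},
  {"dx":0,"dy":0,"dz":0.12,"rx":0,"ry":0,"rz":0,"claw":0},
  {"dx":0,"dy":0,"dz":0,"rx":0,"ry":0,"rz":0,"claw":0},
  {"dx":0,"dy":0,"dz":0,"rx":0,"ry":0,"rz":0,"claw":0},
  {"dx":0,"dy":0,"dz":0,"rx":0,"ry":0,"rz":0,"claw":0},
])

```text
time_s: 17.65
ee_pos: [0.6195, 0.285, 0.0299]
eef_rot: [3.139, -0.0, 1.773]
force: [0.3, 1.0, -0.3]
grip_width: 0.094
grip_force: 0.0
```

Request:
step_arm([
  {"dx":0,"dy":0,"dz":0,"rx":0,"ry":0,"rz":0,"claw":0.3},
  {"dx":0,"dy":0,"dz":0,"rx":0,"ry":0,"rz":0,"claw":0.5},
  {"dx":0,"dy":0,"dz":0,"rx":0,"ry":0,"rz":0,"claw":1},
  {"dx":0,"dy":0,"dz":0,"rx":0,"ry":0,"rz":0,"claw":1},
  {"dx":0,"dy":0,"dz":0,"rx":0,"ry":0,"rz":0,"claw":1},
  {"dx":0,"dy":0,"dz":0,"rx":0,"ry":0,"rz":0,"claw":1},
  {"dx":0,"dy":0,"dz":0,"rx":0,"ry":0,"rz":0,"claw":1},
  {"dx":0,"dy":0,"dz":0,"rx":0,"ry":0,"rz":0,"claw":1},
], grip_force=32)

```text
time_s: 18.45
ee_pos: [0.6189, 0.2848, 0.0283]
eef_rot: [3.141, -0.0, 1.773]
force: [0.3, 0.4, -0.1]
grip_width: 0.0403
grip_force: 32.0
```

Request:
step_arm([
  {"dx":0,"dy":0,"dz":-0.2,"rx":0,"ry":0,"rz":0,"claw":1},
  {"dx":0,"dy":0,"dz":-0.3,"rx":0,"ry":0,"rz":0,"claw":1},
  {"dx":0,"dy":0,"dz":-0.3,"rx":0,"ry":0,"rz":0,"claw":1},
  {"dx":0,"dy":0,"dz":-0.3,"rx":0,"ry":0,"rz":0,"claw":1},
  {"dx":0,"dy":0,"dz":-0.3,"rx":0,"ry":0,"rz":0,"claw":1},
  {"dx":0,"dy":0,"dz":-0.2,"rx":0,"ry":0,"rz":0,"claw":1},
  {"dx":0,"dy":0,"dz":0,"rx":0,"ry":0,"rz":0,"claw":1},
  {"dx":0,"dy":0,"dz":0,"rx":0,"ry":0,"rz":0,"claw":1},
  {"dx":0,"dy":0,"dz":0,"rx":0,"ry":0,"rz":0,"claw":1},
])

```text
time_s: 19.35
ee_pos: [0.6181, 0.2845, 0.186]
eef_rot: [-3.138, 0.001, 1.773]
force: [-1.0, 0.1, -5.3]
grip_width: 0.0399
grip_force: 32.0
```

```bash
python3 -c "
from h import *
go(.6683,-.0717,.185)"
```

```text
rz total -0.0000 = 1 x -0.0000; then T [-3.5903 -0.2247  0.0095] = 11 x [-0.3264 -0.0204  0.0009]
```

Request:
step_arm([
  {"dx":-0.32,"dy":-0.02,"dz":0,"rx":0,"ry":0,"rz":0,"claw":1},
  {"dx":-0.33,"dy":-0.02,"dz":0,"rx":0,"ry":0,"rz":0,"claw":1},
  {"dx":-0.33,"dy":-0.02,"dz":0,"rx":0,"ry":0,"rz":0,"claw":1},
  {"dx":-0.33,"dy":-0.02,"dz":0,"rx":0,"ry":0,"rz":0,"claw":1},
  {"dx":-0.33,"dy":-0.02,"dz":0,"rx":0,"ry":0,"rz":0,"claw":1},
  {"dx":-0.33,"dy":-0.02,"dz":0,"rx":0,"ry":0,"rz":0,"claw":1},
  {"dx":-0.33,"dy":-0.02,"dz":0,"rx":0,"ry":0,"rz":0,"claw":1},
  {"dx":-0.33,"dy":-0.02,"dz":0,"rx":0,"ry":0,"rz":0,"claw":1},
  {"dx":-0.33,"dy":-0.02,"dz":0,"rx":0,"ry":0,"rz":0,"claw":1},
  {"dx":-0.33,"dy":-0.02,"dz":0,"rx":0,"ry":0,"rz":0,"claw":1},
])

```text
time_s: 20.35
ee_pos: [0.6649, -0.0428, 0.1866]
eef_rot: [-3.139, -0.001, 1.773]
force: [0.3, -0.2, -4.8]
grip_width: 0.0406
grip_force: 32.0
```

Request:
step_arm([
  {"dx":-0.29,"dy":-0.02,"dz":0,"rx":0,"ry":0,"rz":0,"claw":1},
  {"dx":0,"dy":0,"dz":0.2,"rx":0,"ry":0,"rz":0,"claw":1},
  {"dx":0,"dy":0,"dz":0.3,"rx":0,"ry":0,"rz":0,"claw":1},
  {"dx":0,"dy":0,"dz":0.3,"rx":0,"ry":0,"rz":0,"claw":1},
  {"dx":0,"dy":0,"dz":0,"rx":0,"ry":0,"rz":0,"claw":1},
  {"dx":0,"dy":0,"dz":0,"rx":0,"ry":0,"rz":0,"claw":1},
  {"dx":0,"dy":0,"dz":0,"rx":0,"ry":0,"rz":0,"claw":1},
  {"dx":0,"dy":0,"dz":0,"rx":0,"ry":0,"rz":0,"claw":1},
])

```text
time_s: 21.15
ee_pos: [0.6698, -0.0703, 0.1101]
eef_rot: [3.139, 0.001, 1.773]
force: [0.5, 0.0, -5.4]
grip_width: 0.0401
grip_force: 32.0
```

Run:
```python
from h import *
go(.6681,-.0708,.0843); s=shot('side')
cv2.imwrite('pics/c8.png',cv2.resize(s['img'][70:230,160:330],None,fx=3.5,fy=3.5)[:,:,::-1])
```

```text
rz total -0.0000 = 1 x -0.0000; then T [-0.0009 -0.018   0.2578] = 1 x [-0.0009 -0.018   0.2578]
```

View pics/c8.png

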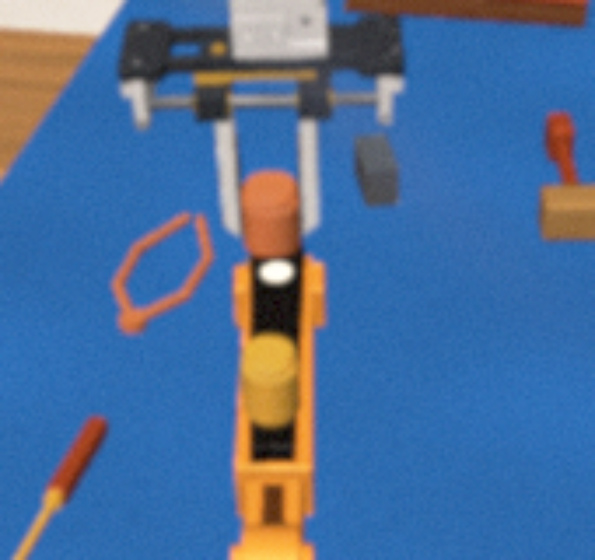

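The copper is held above the wide spot at crop (277,271), in line with the brass. Next I'm lowering it.

Request:
step_arm([
  {"dx":0,"dy":-0.014,"dz":0.1,"rx":0,"ry":0,"rz":0,"claw":1},
  {"dx":0,"dy":0,"dz":0.08,"rx":0,"ry":0,"rz":0,"claw":1},
  {"dx":0,"dy":0,"dz":0.05,"rx":0,"ry":0,"rz":0,"claw":1},
  {"dx":0,"dy":0,"dz":0.02,"rx":0,"ry":0,"rz":0,"claw":1},
  {"dx":0,"dy":0,"dz":0,"rx":0,"ry":0,"rz":0,"claw":1},
  {"dx":0,"dy":0,"dz":0,"rx":0,"ry":0,"rz":0,"claw":1},
  {"dx":0,"dy":0,"dz":0,"rx":0,"ry":0,"rz":0,"claw":1},
])

```text
time_s: 21.9
ee_pos: [0.6677, -0.0706, 0.0842]
eef_rot: [-3.141, -0.0, 1.773]
force: [-6.2, 0.8, 6.3]
grip_width: 0.04
grip_force: 32.0
```

Request:
step_arm([
  {"dx":0,"dy":0,"dz":0,"rx":0,"ry":0,"rz":0,"claw":0.5},
  {"dx":0,"dy":0,"dz":0,"rx":0,"ry":0,"rz":0,"claw":0.4},
  {"dx":0,"dy":0,"dz":0,"rx":0,"ry":0,"rz":0,"claw":0.2},
  {"dx":0,"dy":0,"dz":0,"rx":0,"ry":0,"rz":0,"claw":0.1},
  {"dx":0,"dy":0,"dz":-0.1,"rx":0,"ry":0,"rz":0,"claw":0},
  {"dx":0,"dy":0,"dz":-0.3,"rx":0,"ry":0,"rz":0,"claw":0},
  {"dx":0,"dy":0,"dz":-0.3,"rx":0,"ry":0,"rz":0,"claw":0},
  {"dx":0,"dy":0,"dz":-0.2,"rx":0,"ry":0,"rz":-0.05,"claw":0},
  {"dx":0,"dy":0,"dz":0,"rx":0,"ry":0,"rz":-0.046,"claw":0},
  {"dx":0,"dy":0,"dz":0,"rx":0,"ry":0,"rz":0,"claw":0},
])

```text
time_s: 22.9
ee_pos: [0.6681, -0.0706, 0.1747]
eef_rot: [3.14, 0.001, 1.925]
force: [0.5, -0.2, -1.0]
grip_width: 0.0939
grip_force: 0.0
```

```bash
python3 -c "
from h import *
go(.632,-.2785,.15,110.2)"
```

```text
rz total 0.0012 = 1 x 0.0012; then T [-1.8263 -1.0562  0.2469] = 7 x [-0.2609 -0.1509  0.0353]
```

Request:
step_arm([
  {"dx":-0.26,"dy":-0.15,"dz":0,"rx":0,"ry":0,"rz":0,"claw":0},
  {"dx":-0.26,"dy":-0.15,"dz":0,"rx":0,"ry":0,"rz":0,"claw":0},
  {"dx":-0.26,"dy":-0.15,"dz":0,"rx":0,"ry":0,"rz":0,"claw":0},
  {"dx":-0.26,"dy":-0.15,"dz":0,"rx":0,"ry":0,"rz":0,"claw":0},
  {"dx":-0.26,"dy":-0.15,"dz":0,"rx":0,"ry":0,"rz":0,"claw":0},
  {"dx":-0.26,"dy":-0.15,"dz":0.1,"rx":0,"ry":0,"rz":0,"claw":0},
  {"dx":-0.266,"dy":-0.156,"dz":0.15,"rx":0,"ry":0,"rz":0,"claw":0},
  {"dx":0,"dy":0,"dz":0,"rx":0,"ry":0,"rz":0,"claw":0},
  {"dx":0,"dy":0,"dz":0,"rx":0,"ry":0,"rz":0,"claw":0},
  {"dx":0,"dy":0,"dz":0,"rx":0,"ry":0,"rz":0,"claw":0},
])

```text
time_s: 23.9
ee_pos: [0.6323, -0.2776, 0.1488]
eef_rot: [3.141, 0.0, 1.924]
force: [0.4, 0.5, 0.4]
grip_width: 0.094
grip_force: 0.0
```

Run:
```python
from h import *
go(.632,-.2785,.027,110.2); t=shot('top','top9.png'); s=shot('side')
z=world(t)[...,2]
for b in[(190,150,250,205),(262,140,312,200)]: print('top',region(t,box(*b)&(abs(z-.102)<.006),.102))
a=cv2.resize(t['img'][110:230,140:420],None,fx=2,fy=2); b=cv2.resize(s['img'][60:180,190:310],None,fx=2,fy=2)
cv2.imwrite('pics/c9.png',np.hstack([a,b])[:,:,::-1])
```

```text
rz total 0.0003 = 1 x 0.0003; then T [-0.0075 -0.0059  1.2183] = 4 x [-0.0019 -0.0015  0.3046]
top (array([0.6377, 0.0726]), array([637.1,  72.2]), array([32.8, 34.3]), 0.9, 'pca', np.float64(68.7), 231)
top (array([ 0.6668, -0.0719]), array([667.1, -72.2]), array([39.5, 36.7]), 0.3, 'pca', np.float64(145.2), 294)
```

View pics/c9.png

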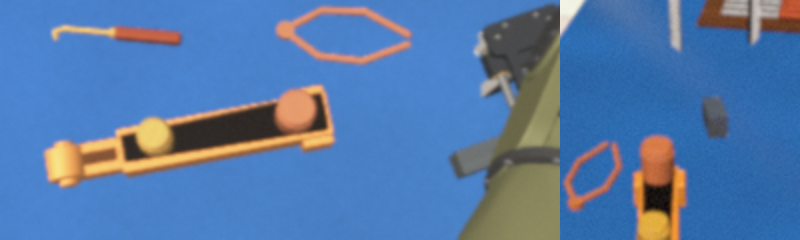

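Both weights stand on their spots, and the side view shows the fingers straddling the steel block. Now I'm gripping it.

Request:
step_arm([
  {"dx":-0.007,"dy":-0.006,"dz":0.3,"rx":0,"ry":0,"rz":0,"claw":0},
  {"dx":0,"dy":0,"dz":0.3,"rx":0,"ry":0,"rz":0,"claw":0},
  {"dx":0,"dy":0,"dz":0.25,"rx":0,"ry":0,"rz":0,"claw":0},
  {"dx":0,"dy":0,"dz":0.2,"rx":0,"ry":0,"rz":0,"claw":0},
  {"dx":0,"dy":0,"dz":0.12,"rx":0,"ry":0,"rz":0,"claw":0},
  {"dx":0,"dy":0,"dz":0.07,"rx":0,"ry":0,"rz":0,"claw":0},
  {"dx":0,"dy":0,"dz":0,"rx":0,"ry":0,"rz":0,"claw":0},
  {"dx":0,"dy":0,"dz":0,"rx":0,"ry":0,"rz":0,"claw":0},
])

```text
time_s: 24.8
ee_pos: [0.6321, -0.2794, 0.0255]
eef_rot: [3.141, 0.001, 1.924]
force: [0.0, -0.1, -0.4]
grip_width: 0.0936
grip_force: 0.0
```

Request:
step_arm([
  {"dx":0,"dy":0,"dz":0,"rx":0,"ry":0,"rz":0,"claw":0.3},
  {"dx":0,"dy":0,"dz":0,"rx":0,"ry":0,"rz":0,"claw":0.5},
  {"dx":0,"dy":0,"dz":0,"rx":0,"ry":0,"rz":0,"claw":1},
  {"dx":0,"dy":0,"dz":0,"rx":0,"ry":0,"rz":0,"claw":1},
  {"dx":0,"dy":0,"dz":0,"rx":0,"ry":0,"rz":0,"claw":1},
  {"dx":0,"dy":0,"dz":0,"rx":0,"ry":0,"rz":0,"claw":1},
  {"dx":0,"dy":0,"dz":0,"rx":0,"ry":0,"rz":0,"claw":1},
  {"dx":0,"dy":0,"dz":0,"rx":0,"ry":0,"rz":0,"claw":1},
  {"dx":0,"dy":0,"dz":0,"rx":0,"ry":0,"rz":0,"claw":1},
  {"dx":0,"dy":0,"dz":0,"rx":0,"ry":0,"rz":0,"claw":1},
])

```text
time_s: 25.8
ee_pos: [0.6317, -0.2793, 0.0244]
eef_rot: [3.141, 0.0, 1.924]
force: [1.5, -0.8, -0.5]
grip_width: 0.0281
grip_force: 32.0
```

Request:
step_arm([
  {"dx":0,"dy":0,"dz":-0.2,"rx":0,"ry":0,"rz":0,"claw":1},
  {"dx":0,"dy":0,"dz":-0.3,"rx":0,"ry":0,"rz":0,"claw":1},
  {"dx":0,"dy":0,"dz":-0.3,"rx":0,"ry":0,"rz":0,"claw":1},
  {"dx":0,"dy":0,"dz":-0.3,"rx":0,"ry":0,"rz":0,"claw":1},
  {"dx":0,"dy":0,"dz":-0.3,"rx":0,"ry":0,"rz":0,"claw":1},
  {"dx":0,"dy":0,"dz":-0.2,"rx":0,"ry":0,"rz":0.048,"claw":1},
  {"dx":0,"dy":0,"dz":0,"rx":0,"ry":0,"rz":0.048,"claw":1},
  {"dx":0,"dy":0,"dz":0,"rx":0,"ry":0,"rz":0,"claw":1},
  {"dx":0,"dy":0,"dz":0,"rx":0,"ry":0,"rz":0,"claw":1},
])

```text
time_s: 26.7
ee_pos: [0.6312, -0.2792, 0.1833]
eef_rot: [-3.14, -0.001, 1.775]
force: [-0.7, 0.3, -3.6]
grip_width: 0.028
grip_force: 32.0
```

```bash
python3 -c "
from h import *
go(.653,.0008,.183,101.6)"
```

```text
rz total 0.0014 = 1 x 0.0014; then T [2.6987e+00 7.7630e-01 2.6000e-03] = 9 x [0.2999 0.0863 0.0003]
```

Request:
step_arm([
  {"dx":0.3,"dy":0.086,"dz":0,"rx":0,"ry":0,"rz":0.0014,"claw":1},
  {"dx":0.3,"dy":0.086,"dz":0,"rx":0,"ry":0,"rz":0,"claw":1},
  {"dx":0.3,"dy":0.086,"dz":0,"rx":0,"ry":0,"rz":0,"claw":1},
  {"dx":0.3,"dy":0.086,"dz":0,"rx":0,"ry":0,"rz":0,"claw":1},
  {"dx":0.3,"dy":0.086,"dz":0,"rx":0,"ry":0,"rz":0,"claw":1},
  {"dx":0.3,"dy":0.086,"dz":0,"rx":0,"ry":0,"rz":0,"claw":1},
  {"dx":0.3,"dy":0.086,"dz":0,"rx":0,"ry":0,"rz":0,"claw":1},
  {"dx":0.3,"dy":0.086,"dz":0,"rx":0,"ry":0,"rz":0,"claw":1},
  {"dx":0.3,"dy":0.088,"dz":0,"rx":0,"ry":0,"rz":0,"claw":1},
  {"dx":0,"dy":0,"dz":0,"rx":0,"ry":0,"rz":0,"claw":1},
])

```text
time_s: 27.7
ee_pos: [0.6537, 0.0043, 0.1834]
eef_rot: [-3.14, -0.001, 1.777]
force: [-0.5, -0.7, -3.8]
grip_width: 0.0278
grip_force: 32.0
```

Request:
step_arm([
  {"dx":0,"dy":0,"dz":0,"rx":0,"ry":0,"rz":0,"claw":1},
  {"dx":0,"dy":0,"dz":0,"rx":0,"ry":0,"rz":0,"claw":1},
  {"dx":0,"dy":0,"dz":0,"rx":0,"ry":0,"rz":0,"claw":1},
])

```text
time_s: 28.0
ee_pos: [0.6538, -0.0003, 0.1841]
eef_rot: [-3.141, 0.0, 1.77]
force: [-0.4, -0.2, -3.4]
grip_width: 0.0275
grip_force: 32.0
```

Run:
```python
from h import *
go(.653,.0008,.0804,101.6); s=shot('side')
cv2.imwrite('pics/c10.png',cv2.resize(s['img'][50:220,170:320],None,fx=3,fy=3)[:,:,::-1])
```

```text
rz total -0.0019 = 1 x -0.0019; then T [ 0.0124 -0.0055  1.0371] = 3 x [ 0.0041 -0.0018  0.3457]
```

View pics/c10.png

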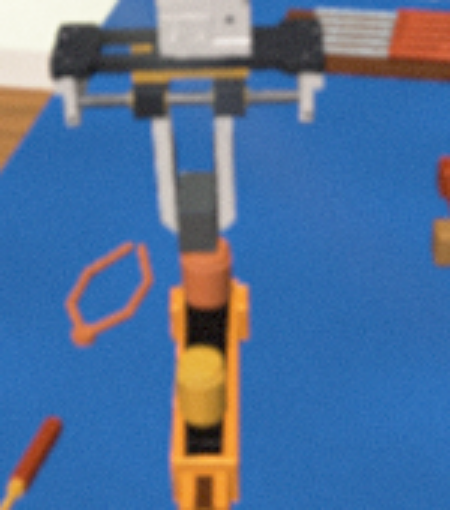

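The block is level and in line with the board, with clear gaps to both weights. Next I'm lowering it.

Request:
step_arm([
  {"dx":0.01,"dy":-0.005,"dz":0.25,"rx":0,"ry":0,"rz":0,"claw":1},
  {"dx":0,"dy":0,"dz":0.25,"rx":0,"ry":0,"rz":0,"claw":1},
  {"dx":0,"dy":0,"dz":0.2,"rx":0,"ry":0,"rz":0,"claw":1},
  {"dx":0,"dy":0,"dz":0.15,"rx":0,"ry":0,"rz":0,"claw":1},
  {"dx":0,"dy":0,"dz":0.1,"rx":0,"ry":0,"rz":0,"claw":1},
  {"dx":0,"dy":0,"dz":0.05,"rx":0,"ry":0,"rz":0,"claw":1},
  {"dx":0,"dy":0,"dz":0,"rx":0,"ry":0,"rz":0,"claw":1},
  {"dx":0,"dy":0,"dz":0,"rx":0,"ry":0,"rz":0,"claw":1},
  {"dx":0,"dy":0,"dz":0,"rx":0,"ry":0,"rz":0,"claw":1},
])

```text
time_s: 28.95
ee_pos: [0.6536, 0.0016, 0.0853]
eef_rot: [3.14, 0.0, 1.771]
force: [0.5, -1.0, -4.4]
grip_width: 0.0275
grip_force: 32.0
```

Run:
```python
from h import *
go(.653,.0008,.0804,101.6)
```

```text
rz total -0.0014 = 1 x -0.0014; then T [-0.0067 -0.0077  0.0491] = 1 x [-0.0067 -0.0077  0.0491]
```

Request:
step_arm([
  {"dx":-0.006,"dy":-0.006,"dz":0.02,"rx":0,"ry":0,"rz":-0.0014,"claw":1},
  {"dx":0,"dy":0,"dz":0.015,"rx":0,"ry":0,"rz":0,"claw":1},
  {"dx":0,"dy":0,"dz":0.01,"rx":0,"ry":0,"rz":0,"claw":1},
  {"dx":0,"dy":0,"dz":0.003,"rx":0,"ry":0,"rz":0,"claw":1},
  {"dx":0,"dy":0,"dz":0,"rx":0,"ry":0,"rz":0,"claw":1},
  {"dx":0,"dy":0,"dz":0,"rx":0,"ry":0,"rz":0,"claw":1},
  {"dx":0,"dy":0,"dz":0,"rx":0,"ry":0,"rz":0,"claw":1},
])

```text
time_s: 29.65
ee_pos: [0.6527, 0.0009, 0.0803]
eef_rot: [3.141, 0.0, 1.773]
force: [-4.8, -0.7, 5.9]
grip_width: 0.0279
grip_force: 32.0
```

Contact made, so I'm releasing, lifting and backing off clear of the view.

Request:
step_arm([
  {"dx":0,"dy":0,"dz":0,"rx":0,"ry":0,"rz":0,"claw":0.6},
  {"dx":0,"dy":0,"dz":0,"rx":0,"ry":0,"rz":0,"claw":0.4},
  {"dx":0,"dy":0,"dz":0,"rx":0,"ry":0,"rz":0,"claw":0.2},
  {"dx":0,"dy":0,"dz":0,"rx":0,"ry":0,"rz":0,"claw":0.1},
  {"dx":0,"dy":0,"dz":-0.1,"rx":0,"ry":0,"rz":0,"claw":0},
  {"dx":0,"dy":0,"dz":-0.3,"rx":0,"ry":0,"rz":0,"claw":0},
  {"dx":0,"dy":0,"dz":-0.3,"rx":0,"ry":0,"rz":0,"claw":0},
  {"dx":0,"dy":0,"dz":-0.3,"rx":0,"ry":0,"rz":0,"claw":0},
  {"dx":0,"dy":0,"dz":-0.2,"rx":0,"ry":0,"rz":0,"claw":0},
])

```text
time_s: 30.55
ee_pos: [0.6531, 0.0009, 0.2029]
eef_rot: [3.139, 0.001, 1.773]
force: [0.2, -0.2, 0.2]
grip_width: 0.0933
grip_force: 0.0
```

Request:
step_arm([
  {"dx":0.2,"dy":-0.15,"dz":0,"rx":0,"ry":0,"rz":0,"claw":0},
  {"dx":0.3,"dy":-0.15,"dz":0,"rx":0,"ry":0,"rz":0,"claw":0},
  {"dx":0.3,"dy":-0.15,"dz":0,"rx":0,"ry":0,"rz":0,"claw":0},
  {"dx":0.3,"dy":-0.15,"dz":0,"rx":0,"ry":0,"rz":0,"claw":0},
  {"dx":0.3,"dy":-0.15,"dz":0,"rx":0,"ry":0,"rz":0,"claw":0},
  {"dx":0.3,"dy":-0.15,"dz":0,"rx":0,"ry":0,"rz":0,"claw":0},
  {"dx":0.3,"dy":-0.15,"dz":0,"rx":0,"ry":0,"rz":0,"claw":0},
  {"dx":0.3,"dy":-0.15,"dz":0,"rx":0,"ry":0,"rz":0,"claw":0},
  {"dx":0.2,"dy":-0.1,"dz":0,"rx":0,"ry":0,"rz":0,"claw":0},
  {"dx":0,"dy":0,"dz":0,"rx":0,"ry":0,"rz":0,"claw":0},
])

```text
time_s: 31.55
ee_pos: [0.474, 0.2214, 0.2005]
eef_rot: [3.141, -0.0, 1.776]
force: [0.5, -0.7, -0.9]
grip_width: 0.0939
grip_force: 0.0
```

Run:
```python
from h import *
t=shot('top'); s=shot('side'); z=world(t)[...,2]
for b,h in[((190,150,250,205),.102),((262,140,312,200),.102),((225,150,275,200),.092)]: print(h,region(t,box(*b)&(abs(z-h)<.006),h))
a=cv2.resize(t['img'][110:230,140:350],None,fx=2.2,fy=2.2); b=cv2.resize(s['img'][110:230,180:300],None,fx=2.2,fy=2.2)
cv2.imwrite('pics/c11.png',np.hstack([a,b])[:,:,::-1])
```

```text
0.102 (array([0.6377, 0.0724]), array([637.1,  72.2]), array([32.8, 34.3]), 0.9, 'pca', np.float64(76.5), 233)
0.102 (array([ 0.6665, -0.0719]), array([666.6, -71.6]), array([39.1, 38. ]), 45.1, 'pca', np.float64(13.2), 295)
0.092 (array([6.519e-01, 1.000e-04]), array([6.519e+02, 1.000e-01]), array([29.2, 56.1]), 10.9, 'pca', np.float64(101.6), 375)
```

View pics/c11.png

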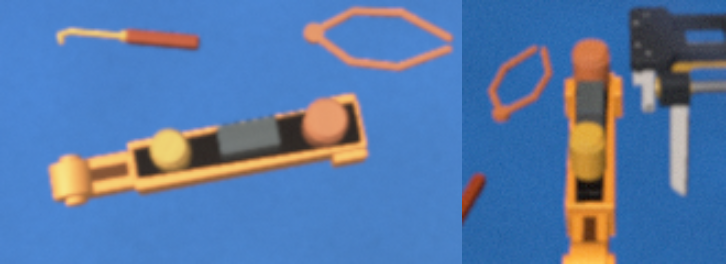

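The steel block lies lengthwise on the centre line at 101.6°, with its centre at (0.652, 0.000), midway between the upright weights. Everything is released and the bystanders in view haven't moved.

```bash
python3 -c "
from h import *
print(hand_in())"
```

```text
the job is handed in; nothing more can be done
None
```

The job is handed in after about 32 s of the 104 s: the fingerboard is square on the neck, the brass and copper weights are upright within about 2–3 mm of their spots' centres, the steel block is midway between them, and the arm is clear, with the mallet, pick and calipers untouched.

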